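# Pulse the spice grinder: brush off, lid in, half-way twist, hold

## Robot

A 6-joint arm with a two-finger parallel gripper is mounted at the origin on a cart in front of the work surface, level with it; the furniture and walls round the work are solid. World frame = base frame: x ahead of the robot, y to its left, z up, the work surface at z = 0. Lengths are in mm, angles in rad, forces in N, time in s.
With the tool pointing down it reaches from about 350 to 875 mm from the base axis. Payload 4.2 kg.
Tool frame: the origin (TCP) lies at the very end of the fingers, on their centre line; the grasp point (between the pads) lies 19 mm behind it (pinch_z is the distance from the TCP to the grasp point, in mm); z points along the fingers, y is the line along which they close (so a half turn about z gives the same grasp; the last joint's range is limited). The gripper opens to 85 mm and grips with 20 to 120 N. Pads are 22 mm wide; open, the fingers measure 114 mm over their backs; the gripper's body (76 mm by 85 mm) begins 54 mm behind the grasp point. The pads swing forward as they close: fully open they stand 13 mm farther back than shut.
Start: joints at [1.386, 0.385, 0.008, 0, -1.194, -0.259], TCP at [268.325, 564.447, 231.312] pointing down, gripper open.
Joint ranges: [-3.14, 3.14], [-1.21, 2.06], [-1.07, 1.41], [-3.16, 2.05], [-2.99, -0.16], [-3.1, 3.1]. Speed limits (rad/s): [2.79, 2.79, 3.14, 3.14, 3.14, 3.14].

## Interface

Orientations are given as a unit quaternion [x, y, z, w].
In Python, from bench import * gives the robot as it stands.
- The arm moves only by the tool arm_command, never from a script. Its argument "steps" is one flat list of numbers, 4 for each row, row after row: the shift along the tool's x, y, z in m, then the turn about the tool's z in rad. In form: [tx, ty, tz, roll, tx, ty, tz, roll, ...]. A call has 1 to 20 rows; each row shifts and turns the commanded pose from where the row before left it, along the tool's axes as they then stand; what a row does not reach is not made up. A row lasts 1/8 s, in which the tool goes at most 62.5 mm and 10.7 degrees, less where a joint would pass 70% of its speed; a pose out of reach is approached as far as the arm can. A call with a gripper value outside its range is refused whole. "grip" is the finger opening in m, from 0 to 0.0854, set as the call begins (left out, the last holds). The fingers move at their own pace and stop on an object; the grip force is fixed at half the most. Time passes only in rows, so rows that do not move let the fingers close. It gives the time, the measured TCP pose, the force, the opening and the grip force at its end, in the units of the state.
- read_state(): the state, without advancing time (a new reading comes with each control period).
- get_image(name): name is "scene" or "top" or "wrist"; returns the picture (384x512x3 uint8, red, green, blue); there is no depth.
- get_calibration(name): a dict with "camera_matrix" (3x3 intrinsics, pixels), "cam_to_world" (4x4, takes a point from camera to world coordinates). Camera axes: x right, y down, z forward; pixel columns grow to the right and rows downward; lengths in mm; the calibration is good to about 2 mm. A picture is of the moment at which its call begins: read the wrist's pose just before it. get_calibration takes no time and is no camera call; for the wrist camera it gives the pose at the moment of the call.
- job_done(): hands the job in; it is judged then, once.
The state is a dict: "clock": time; "joints": joint angles; "joint_vel": joint speeds; "joint_efforts": joint torques, N m; "position": TCP position; "ee_rot": TCP orientation; "contact_force": force on the tool from outside, world axes, zero at the start; "wrist_torque": the same for the moment, N m; "gripper_width": finger opening in mm; "grasp_force": force on a finger pad.
Only numpy, scipy, OpenCV 4.12 (cv2) and the standard library are available. Lean on these libraries where they do the work, as an engineer would, in place of code of your own. Each camera call takes 0.05 s, during which the arm holds its last target. There are 200 camera calls.

## Task

The spice grinder has just been brushed out: take the little brush off its mouth and lay it down on the worktop, clear of the grinder. Then lower the lid into the grinder, fully down, with its two lugs through the two slots, and turn it clockwise against the spring to the half-way (orange) marks, so that the grinder pulses - do not let it go as far as the red marks, where it clicks into the lock. Finish still gripping the lid and holding it there at the orange marks, because it springs back if let go; leave the spice jars standing where they are.

Things in the scene. Friction and masses are not known exactly. Their poses are not given: they have to be found in the camera images.
- grinder: Spice grinder: squat round machine of steel with a white collar on top, 106 mm across, 112 mm high, held to the worktop by suction feet (it does not move). Origin: centre of its underside; z up. Its mouth has two opposite slots, on its +x and -x axis.
- mouth (a point): Centre of the grinder's open mouth, level with the collar's top, 112 mm above the worktop; axes as the grinder's. The mouth is 81 mm across. Under the collar's 6 mm flange runs a 10 mm high track; its floor, on which the lid comes to rest, is 16 mm below this point. The bowl inside is 71 mm across. The lid cannot turn anticlockwise from the slots.
- slot (a point): The slot on the grinder's +x side, on the collar's top, 44 mm from the axis; the other lies opposite. Each is about 18 mm wide and reaches out to 95 mm across (47.5 mm from the axis), with a black tick beyond it.
- half_mark (a point): Orange bar on the collar's top: half way. It lies 32 degrees clockwise, seen from above, from the +x slot; a second one lies opposite.
- lock_mark (a point): Red bar on the collar's top: the lock. 63 degrees clockwise from the +x slot; a second one lies opposite.
- lid: Grinder lid, loose, standing on its flat underside: black and grey disc 76 mm across, with two round lugs at the bottom, on its +x and -x axis, that reach out to 90 mm across (each 11 mm wide, 7.5 mm high). Origin: centre of the underside; z up. About 130 g.
- lid_grip (a point): Point on the lid's axis in its grip bar, 36 mm above the underside; axes as the lid's. The bar is 64 mm long (x) and 16 mm thick (y) and stands from 20 to 50 mm above the underside. Its ends point at the lugs, so it is the pointer to slots and marks; the lid may be half a turn round. With the lid fully in, this point is 20 mm above the mouth point.
- lid_underside (a point): Centre of the lid's underside; axes as the lid's.
- brush: Small grinder brush, 145 mm long, lying flat across the grinder's mouth, on the collar: light wooden handle 13 mm wide and 11 mm high, steel ferrule, black bristles 26 mm wide. Origin: underside, below brush_grip. About 45 g.
- brush_grip (a point): Point in the brush's wooden handle near its balance point, 5.5 mm above the underside. x points along the brush to the bristles, z up. The plain handle runs from 72 mm behind this point to 18 mm ahead; the brush ends 73 mm ahead.
- pulse_switch (a joint): Clockwise turn of the sprung pulse switch under the collar, rad. The lid turns about 7 degrees freely, then its lugs push the switch: 0.44 at the orange marks; stiff pawls are felt from 0.70; past 0.85 the lock clicks. The spring resists with 0.08 Nm at first, 0.18 Nm at the orange marks, and turns the lid back if let go.
- spice_jar_1_mid (a point): Spice jar (glass, dark cap, label), 41 mm in diameter, 105 mm high, standing behind the work: a bystander. This point is its centre, half-way up.
- spice_jar_2_mid (a point): Second spice jar (glass, dark cap, label), 41 mm in diameter, 105 mm high, standing behind the work: a bystander. This point is its centre, half-way up.
- spice_jar_3_mid (a point): Third spice jar (glass, dark cap, label), 41 mm in diameter, 105 mm high, standing behind the work: a bystander. This point is its centre, half-way up.
Mind the look-alikes: they are no part of the job. Leave any green look-alike of the brush alone.

How it is judged:
By the outcome, as a careful person would: the job done as asked, in the order asked, and still so for the second after the job is handed in, while the arm keeps its last pose, push and grip.
It also fails if it takes over 54 s, if anything falls off the work surface, if the arm or the gripper's body presses on something with over 40 N, if the wrist force passes 120 N, or if a joint passes its speed limit or range.

## Working session

There is one attempt and no reset: what is moved stays moved. The work goes in short steps, Python scripts to look and compute and a tool call to move; the robot and the scene stay as the last step left them, time stands still between calls to the robot, and variables do not carry over. Pictures are saved under pics/ and viewed, at most 10 in all, crops included, and the job is handed in when it is done.

Besides the shell and the picture viewer there is one more tool, called as a command line: name --argument value ..., lists and objects as JSON in quotes. arm_command: Moves the arm, as the interface text tells. Its arguments: {"type":"object","properties":{"steps":{"type":"array","items":{"type":"number"}},"grip":{"type":"number"}},"required":["steps"]}

```bash
ls; mkdir -p pics; cat > h.py <<'E'
from bench import *
import numpy as np, cv2
from scipy.spatial.transform import Rotation as R
def save(n,im): cv2.imwrite('pics/'+n+'.png',cv2.cvtColor(im,cv2.COLOR_RGB2BGR))
def ray(c,u,v):
    K=c['camera_matrix'];T=np.array(c['cam_to_world'])
    d=T[:3,:3]@np.linalg.solve(np.array(K),[u,v,1.]);return T[:3,3],d/np.linalg.norm(d)
def plane(c,u,v,z):
    o,d=ray(c,u,v);return o+d*(z-o[2])/d[2]
def tri(c1,p1,c2,p2):
    o,d=ray(c1,*p1);q,e=ray(c2,*p2)
    s=np.linalg.lstsq(np.c_[d,-e],q-o,rcond=None)[0]
    a,b=o+s[0]*d,q+s[1]*e;return (a+b)/2,np.linalg.norm(a-b)
def proj(c,P):
    T=np.linalg.inv(np.array(c['cam_to_world']));q=np.array(c['camera_matrix'])@(T[:3,:3]@np.array(P)+T[:3,3]);return q[:2]/q[2]
E
python3 - <<'E'
from h import *
s=read_state();print(s['position'],s['ee_rot'],s['clock'])
a=get_image('scene');b=get_image('top');w=get_image('wrist')
np.savez('a.npz',scene=a,top=b,wrist=w)
save('scene',a);save('top',cv2.resize(b,(800,600)))
for n in('scene','top','wrist'):
    c=get_calibration(n);print(n,np.round(c['camera_matrix'],1).tolist(),np.round(c['cam_to_world'],3).tolist())
E
```

```text
pics
[268.07456363 563.93640667 230.20652674] [ 9.75464337e-01 -2.20154714e-01 -1.97287314e-04  1.09069588e-03] 0.0
scene [[412.2, 0.0, 251.7], [0.0, 412.2, 193.9], [0.0, 0.0, 1.0]] [[0.845, -0.33, 0.42, 122.92], [-0.534, -0.533, 0.656, -544.413], [0.007, -0.779, -0.627, 696.545], [0.0, 0.0, 0.0, 1.0]]
top [[362.8, 0.0, 258.6], [0.0, 362.8, 199.4], [0.0, 0.0, 1.0]] [[-0.017, -0.993, 0.116, 432.622], [-1.0, 0.018, 0.008, 113.144], [-0.01, -0.116, -0.993, 936.388], [0.0, 0.0, 0.0, 1.0]]
wrist [[296.4, 0.0, 253.9], [0.0, 296.4, 195.6], [0.0, 0.0, 1.0]] [[-0.43, -0.857, -0.283, 341.881], [-0.903, 0.409, 0.133, 530.893], [0.002, 0.313, -0.95, 373.403], [0.0, 0.0, 0.0, 1.0]]
```

View pics/top.png

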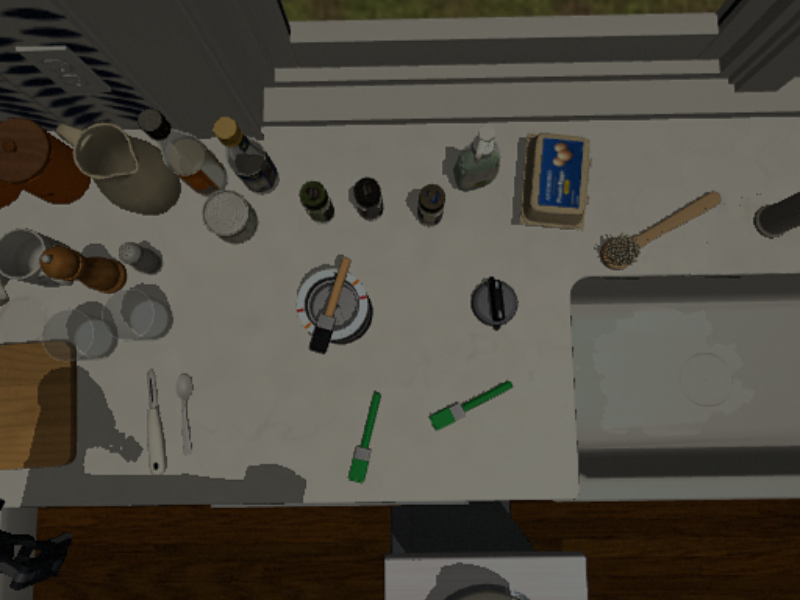

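View pics/scene.png

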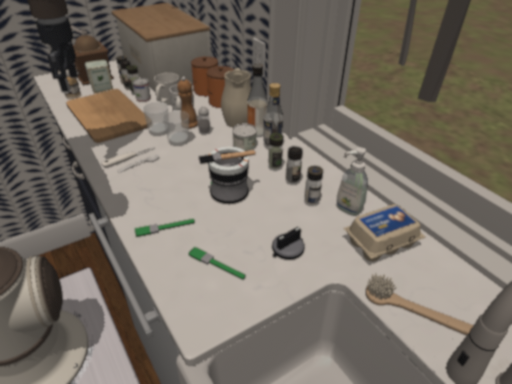

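Both views show the wooden brush lying across the grinder's mouth: top picture (345,262) to (320,350), scene (205,158) to (255,153). The two green brushes, top (365,437) and (472,405), are look-alikes. The lid is at top (494,303). The wooden one fits the description by its colour and its place on the grinder. I'll confirm that in an enlarged crop.

```bash
python3 - <<'E'
from h import *
d=np.load('a.npz');t=d['top'];s=d['scene'];ct=get_calibration('top');cs=get_calibration('scene')
br=lambda im:np.clip(im.astype(float)*1.7,0,255).astype(np.uint8)
A=cv2.resize(t[155:235,180:260],(400,400),interpolation=cv2.INTER_CUBIC)
B=cv2.resize(t[165:225,285:345],(400,400),interpolation=cv2.INTER_CUBIC)
save('crop',br(np.hstack([A,B])))
def wood(im,x0,x1,y0,y1):
    h=cv2.cvtColor(im,cv2.COLOR_RGB2HSV);m=((h[...,0]>8)&(h[...,0]<20)&(h[...,1]>90)&(h[...,2]>80)).astype(np.uint8)
    k=np.zeros_like(m);k[y0:y1,x0:x1]=1;m*=k
    n,l,st,ce=cv2.connectedComponentsWithStats(m);i=1+np.argmax(st[1:,4])
    ys,xs=np.where(l==i);p=np.c_[xs,ys].astype(float);c=p.mean(0);u=np.linalg.svd(p-c,full_matrices=False)[2][0];q=(p-c)@u
    return c,c+u*q.min(),c+u*q.max(),st[i,4]
wt=wood(t,180,260,155,235);ws=wood(s,195,265,140,175)
print(wt,ws)
for i in(0,1,2):
  for j in(0,1,2): print(i,j,tri(ct,wt[i],cs,ws[j]))
for i in(0,1,2): print(plane(ct,*wt[i],120))
# lid approx
print('lid',plane(ct,494*.64,303*.64,20),tri(ct,(494*.64,303*.64),cs,(289,243)))
print('grinder',plane(ct,333*.64,300*.64,112))
for z in (300,):print(proj(ct,[600,180,112]))
E
```

```text
(array([215.625     , 183.27604167]), array([221.54055418, 164.85247823]), array([209.64916315, 201.88735109]), np.int32(192)) (array([236.234375 , 154.2578125]), array([253.13676677, 152.04439792]), array([221.88694172, 156.13664825]), np.int32(128))
0 0 (array([565.46052341, 218.19523088, 116.85292957]), np.float64(3.2708204500833404))
0 1 (array([583.81570845, 207.18062021, 121.15945037]), np.float64(40.08335360418394))
0 2 (array([548.4629366 , 225.34798893, 116.5245116 ]), np.float64(40.030425474874626))
1 0 (array([587.3941462 , 212.89075882, 117.51739093]), np.float64(47.306862042454206))
1 1 (array([608.00235284, 204.55538052, 116.66761043]), np.float64(3.6424613552804828))
1 2 (array([568.5763608 , 217.69915632, 121.58456569]), np.float64(84.01573347380098))
2 0 (array([541.5608817 , 220.68278559, 122.27300539]), np.float64(40.646652872412))
2 1 (array([558.00275646, 207.08918494, 131.47036866]), np.float64(83.2157706460389))
2 2 (array([526.15735884, 230.1792318 , 117.61780658]), np.float64(4.2527091013838065))
[566.42444642 217.08243607 120.        ]
[608.9358884  203.37990995 120.        ]
[523.97625857 230.76457376 120.        ]
lid [550.75851705 -26.07273867  20.        ] (array([553.63740954, -28.09665062,  15.25286273]), np.float64(5.140015011376473))
grinder [547.56883066 223.91658132 112.        ]
[232.0482842  169.18999985]
```

View pics/crop.png

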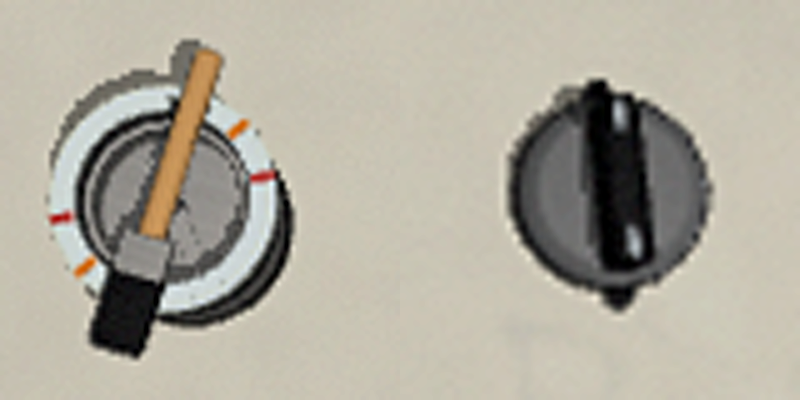

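The crop confirms the wooden-handled brush on the collar. Its handle length measures 89 mm, and its height from two views is 117 mm, which agrees with the text. Next I'll move above it.

```bash
cat >> h.py <<'E'
def delta(target,yaw=None,n=1):
    """target mm world -> per-row tool shift in m; yaw = wanted world yaw (deg) of tool x -> roll in rad (mod half turn)"""
    s=read_state();r=R.from_quat(s['ee_rot']);d=r.inv().apply(np.array(target)-s['position'])/1000
    x=r.apply([1,0,0]);y=np.degrees(np.arctan2(x[1],x[0]))
    print('tool shift',np.round(d,4),'per row',np.round(d/n,4),'yaw',round(y,2),'tilt',np.round(r.apply([0,0,1]),3),'j',np.round(s['joints'],2),'t',s['clock'])
    if yaw is not None: e=(yaw-y+90)%180-90;print('roll',round(-np.radians(e),4))
E
python3 -c "
from h import *
delta([541,225,230],-17.9,10)"
```

```text
tool shift [0.392  0.189  0.0008] per row [0.0392 0.0189 0.0001] yaw -25.44 tilt [-0.001 -0.002 -1.   ] j [ 1.39  0.39  0.01 -0.   -1.19 -0.26] t 0.15
roll -0.1315
```

arm_command --steps '[0.0392, 0.0189, 0, 0, 0.0392, 0.0189, 0, 0, 0.0392, 0.0189, 0, 0, 0.0392, 0.0189, 0, 0, 0.0392, 0.0189, 0, 0, 0.0392, 0.0189, 0, 0, 0.0392, 0.0189, 0, 0, 0.0392, 0.0189, 0, 0, 0.0392, 0.0189, 0, 0, 0.0392, 0.0189, 0, 0, 0, 0, 0, -0.1315, 0, 0, 0, 0, 0, 0, 0, 0]' --grip 0.034

```text
clock: 1.78
position: [540.9, 225.7, 231.2]
ee_rot: [0.988, -0.156, -0.0, 0.0]
contact_force: [-0.2, 0.5, 0.5]
gripper_width: 34.4
grasp_force: 0.0
```

```bash
python3 - <<'E'
from h import *
delta([541,225,100],-17.9)
c=get_calibration('wrist');w=get_image('wrist');np.savez('w1.npz',w=w,K=c['camera_matrix'],T=c['cam_to_world'])
save('w1',np.clip(w*1.5,0,255).astype(np.uint8))
for P in ([541,225.3,117.5],[609,203.4,117.5],[524,230.8,117.5]):print(proj(c,P))
print(read_state()['position'],read_state()['gripper_width'])
E
```

```text
tool shift [0.0003 0.0006 0.1312] per row [0.0003 0.0006 0.1312] yaw -17.97 tilt [-0. -0. -1.] j [ 0.67  0.32 -0.09 -0.   -1.16  0.59] t 1.775
roll -0.0011
[255.83021167 191.62088778]
[255.77146028 109.71422151]
[255.81772061 210.01784647]
[540.87153894 225.83264938 231.23839125] 34.29522732451821
```

View pics/w1.png

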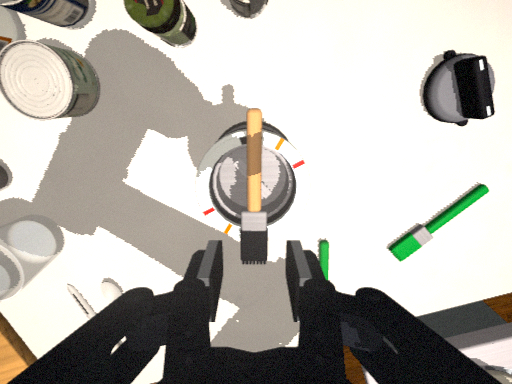

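The wrist view agrees: the handle's tail is at (255,110) and the ferrule at (255,211), within 1 px of the prediction. The grinder marks are visible, and the lid is at upper right. I'll descend, grip and lift.

arm_command --steps '[0, 0.0005, 0.04, 0, 0, 0, 0.04, 0, 0, 0, 0.03, 0, 0, 0, 0.017, 0, 0, 0, 0, 0]'

```text
clock: 2.45
position: [540.0, 225.0, 103.0]
ee_rot: [0.988, -0.155, -0.001, 0.001]
contact_force: [0.2, 0.9, 0.9]
gripper_width: 34.1
grasp_force: 0.0
```

arm_command --steps '[0, 0, 0, 0, 0, 0, 0, 0, 0, 0, 0, 0, 0, 0, 0, 0]' --grip 0

```text
clock: 2.95
position: [541.6, 225.5, 105.5]
ee_rot: [0.988, -0.155, 0.001, -0.001]
contact_force: [-1.5, 2.2, 3.6]
gripper_width: 11.4
grasp_force: 60.3
```

arm_command --steps '[0, 0, -0.02, 0, 0, 0, -0.03, 0, 0, 0, -0.03, 0, 0, 0, 0, 0]'

```text
clock: 3.45
position: [542.2, 225.5, 186.7]
ee_rot: [0.988, -0.156, 0.002, -0.002]
contact_force: [0.6, -0.2, -0.1]
gripper_width: 11.7
grasp_force: 59.7
```

arm_command --steps '[0.016, 0.04, 0, 0, 0.016, 0.04, 0, 0, 0.016, 0.041, 0, 0, 0, 0, 0.05, 0, 0, 0, 0.05, 0, 0, 0, 0.04, 0, 0, 0, 0.025, 0, 0, 0, 0.01, 0, 0, 0, 0, 0]'

```text
clock: 4.58
position: [549.0, 94.8, 8.6]
ee_rot: [0.988, -0.156, -0.001, 0.001]
contact_force: [0.7, -0.1, -0.9]
gripper_width: 11.5
grasp_force: 59.7
```

```bash
python3 - <<'E'
from h import *
delta([550,95,2])
a=[];
for i in range(6): a.append(read_state()['position']);get_image('top')
print(np.mean(a,0),read_state()['contact_force'])
E
```

```text
tool shift [ 0.0009 -0.0005  0.0066] per row [ 0.0009 -0.0005  0.0066] yaw -17.9 tilt [-0.002 -0.001 -1.   ] j [ 0.46  0.53 -0.41 -0.   -0.63  0.8 ] t 4.575
[549.96167813  95.23408153   9.93096238] [ 0.3446155  -0.47352365 -0.18909094]
```

arm_command --steps '[0, 0, 0.005, 0, 0, 0, 0.003, 0, 0, 0, 0, 0]'

```text
clock: 5.25
position: [549.2, 94.9, 0.9]
ee_rot: [0.988, -0.156, -0.0, 0.0]
contact_force: [0.1, 0.4, -0.5]
gripper_width: 11.2
grasp_force: 59.7
```

arm_command --steps '[0, 0, 0, 0, 0, 0, 0, 0, 0, 0, 0, 0, 0, 0, -0.02, 0, 0, 0, -0.04, 0, 0, 0, -0.05, 0, 0, 0, -0.05, 0, 0, 0, -0.06, 0]' --grip 0.04

```text
clock: 6.25
position: [548.7, 94.8, 222.5]
ee_rot: [0.988, -0.156, -0.001, 0.0]
contact_force: [1.4, 0.9, 0.2]
gripper_width: 39.9
grasp_force: 0.0
```

```bash
python3 - <<'E'
from h import *
t=get_image('top');s=get_image('scene');c=get_calibration('wrist');w=get_image('wrist');np.savez('w2.npz',w=w,K=c['camera_matrix'],T=c['cam_to_world'],top=t,scene=s)
delta([550,98,330])
A=cv2.resize(t[130:290,170:400],(575,400),interpolation=cv2.INTER_CUBIC)
save('t2',np.clip(A*1.5,0,255).astype(np.uint8))
E
```

```text
tool shift [-0.0012 -0.0023 -0.1044] per row [-0.0012 -0.0023 -0.1044] yaw -17.88 tilt [ 0.008  0.004 -1.   ] j [ 0.46  0.27 -0.17  0.   -1.12  0.8 ] t 6.4
```

View pics/t2.png

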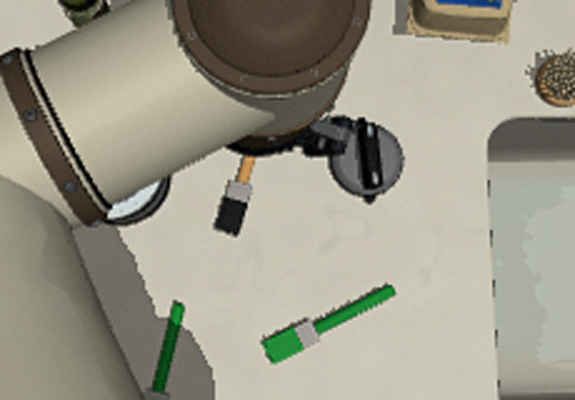

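The brush lies flat at the planned place, with its bristles at (232,215) in the crop, clear of both grinder and lid. Next I'll take wrist views of the open grinder from two positions.

arm_command --steps '[-0.013, -0.04, 0.01, 0, -0.013, -0.04, 0.01, 0, -0.013, -0.04, 0, 0, 0, 0, 0, 0, 0, 0, 0, 0]'

```text
clock: 7.02
position: [548.7, 220.8, 200.2]
ee_rot: [0.988, -0.155, -0.001, 0.001]
contact_force: [0.1, -0.6, -0.3]
gripper_width: 39.8
grasp_force: 0.0
```

```bash
python3 - <<'E'
from h import *
c=get_calibration('wrist');w=get_image('wrist');np.savez('w3.npz',w=w,K=c['camera_matrix'],T=c['cam_to_world'])
delta([551,222,200])
E
```

```text
tool shift [ 0.0015 -0.0022  0.0006] per row [ 0.0015 -0.0022  0.0006] yaw -17.93 tilt [-0.001 -0.001 -1.   ] j [ 0.66  0.35 -0.12 -0.   -1.1   0.6 ] t 7.075
```

arm_command --steps '[-0.04, -0.015, 0, 0, 0, 0, 0, 0, 0, 0, 0, 0]'

```text
clock: 7.45
position: [516.1, 247.0, 201.6]
ee_rot: [0.988, -0.156, 0.0, -0.0]
contact_force: [-0.5, 0.4, -0.4]
gripper_width: 40.0
grasp_force: 0.0
```

```bash
python3 - <<'E'
from h import *
c=get_calibration('wrist');w=get_image('wrist');np.savez('w4.npz',w=w,K=c['camera_matrix'],T=c['cam_to_world'])
w3=np.load('w3.npz')['w']
delta([551,222,200])
save('w34',np.clip(np.hstack([cv2.resize(x[80:330,120:400],(400,357)) for x in(w3,w)])*1.4,0,255).astype(np.uint8))
E
```

```text
tool shift [0.0407 0.0131 0.0015] per row [0.0407 0.0131 0.0015] yaw -17.95 tilt [ 0.  0. -1.] j [ 0.73  0.32 -0.17  0.   -1.08  0.53] t 7.5
```

View pics/w34.png

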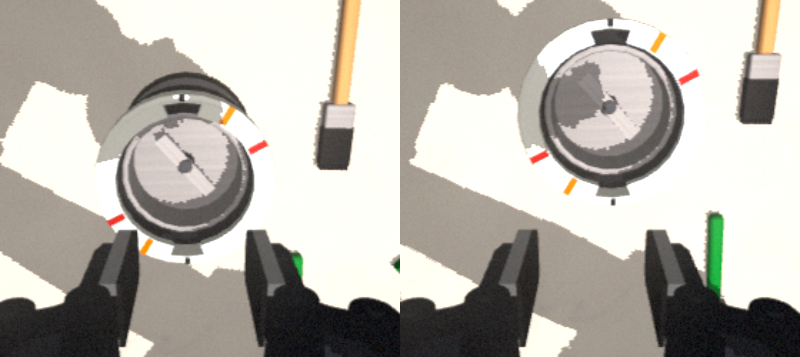

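The grinder is clear in both views. The slots are at the top and bottom of the mouth with their black ticks, and the orange and red pairs are visible: left view orange (228,116) and (146,247), red (258,147) and (116,220). I'll triangulate the marks.

```bash
python3 - <<'E'
from h import *
def marks(w):
    h=cv2.cvtColor(cv2.GaussianBlur(w,(3,3),0),cv2.COLOR_RGB2HSV);o={}
    for n,m in dict(orange=(h[...,0]>8)&(h[...,0]<22)&(h[...,1]>150),red=((h[...,0]<5)|(h[...,0]>172))&(h[...,1]>130)).items():
        m=(m&(h[...,2]>90)).astype(np.uint8);m[:,340:]=0;m[:80]=0;m[265:]=0;m[:,:180]=0
        k,l,st,ce=cv2.connectedComponentsWithStats(m)
        g=sorted([(st[i,4],tuple(ce[i])) for i in range(1,k)],reverse=True)[:3]
        o[n]=sorted([x[1] for x in g[:2]],key=lambda p:p[0]);print(n,[(int(a),np.round(p,1)) for a,p in g])
    return o
class C(dict):pass
D=[np.load(f) for f in('w3.npz','w4.npz')]
cal=[dict(camera_matrix=d['K'],cam_to_world=d['T']) for d in D]
ms=[marks(d['w']) for d in D]
for n in('orange','red'):
    P=[]
    for i in(0,1):
        p,e=tri(cal[0],ms[0][n][i],cal[1],ms[1][n][i]);print(n,np.round(p,1),'gap',round(e,2))
    for k in(0,1):
        A,B=[plane(cal[k],*ms[k][n][i],112) for i in(0,1)];v=B-A
        print('  view',k,'centre',np.round((A+B)/2,1)[:2],'diam',round(np.linalg.norm(v),1),'ang',round(np.degrees(np.arctan2(v[1],v[0])),1))
# mouth rim from dark threshold? ticks
E
```

```text
orange [(51, array([279. , 160.5])), (44, array([221.9, 252.5]))]
red [(45, array([300.4, 182.6])), (44, array([200.6, 233.8]))]
orange [(61, array([300.3, 109.2])), (41, array([238.7, 210.2]))]
red [(51, array([322. , 133.7])), (44, array([217.1, 189.6]))]
orange [513.  262.9 113.8] gap 0.11
orange [575.1 192.6 111.5] gap 0.09
  view 0 centre [543.7 228. ] diam 94.8 ang -48.3
  view 1 centre [543.7 227.9] diam 94.4 ang -48.3
red [535.6 273.8 114.1] gap 0.27
red [552.3 181.3 111.2] gap 0.05
  view 0 centre [543.7 228. ] diam 94.9 ang -79.3
  view 1 centre [543.7 227.8] diam 94.3 ang -79.3
```

The marks give a consistent result: mouth centre (543.7, 227.9), height about 112.6, slot axis at yaw −16.3° and orange at −48.3°. Next is the lid.

arm_command --steps '[0.0198, 0.0416, 0, 0, 0.0198, 0.0416, 0, 0, 0.0198, 0.0416, 0, 0, 0.0198, 0.0416, 0, 0, 0.0198, 0.0416, 0, 0, 0.0198, 0.0416, 0, 0, 0, 0, 0.025, -0.163, 0, 0, 0.025, -0.163, 0, 0, 0, -0.163, 0, 0, 0, 0, 0, 0, 0, 0]' --grip 0.05

```text
clock: 8.88
position: [552.6, -26.7, 151.6]
ee_rot: [0.996, 0.087, 0.0, -0.0]
contact_force: [0.2, -0.5, 0.4]
gripper_width: 50.0
grasp_force: 0.0
```

```bash
python3 - <<'E'
from h import *
c=get_calibration('wrist');w=get_image('wrist');np.savez('w5.npz',w=w,K=c['camera_matrix'],T=c['cam_to_world'])
delta([552,-27,150])
E
```

```text
tool shift [-0.0006  0.0004  0.0017] per row [-0.0006  0.0004  0.0017] yaw 9.99 tilt [ 0.001  0.    -1.   ] j [ 0.25  0.34 -0.28  0.   -0.95  1.5 ] t 8.925
```

arm_command --steps '[-0.04, -0.015, 0, 0, 0, 0, 0, 0, 0, 0, 0, 0]'

```text
clock: 9.3
position: [511.0, -18.3, 152.1]
ee_rot: [0.996, 0.088, 0.001, -0.0]
contact_force: [0.1, -0.0, -0.1]
gripper_width: 49.8
grasp_force: 0.0
```

```bash
python3 - <<'E'
from h import *
c=get_calibration('wrist');w=get_image('wrist');np.savez('w6.npz',w=w,K=c['camera_matrix'],T=c['cam_to_world'])
w3=np.load('w5.npz')['w']
delta([552,-27,150])
save('w56',np.clip(np.hstack([cv2.resize(x[60:310,120:400],(400,357)) for x in(w3,w)])*1.4,0,255).astype(np.uint8))
E
```

```text
tool shift [0.0386 0.0157 0.002 ] per row [0.0386 0.0157 0.002 ] yaw 10.11 tilt [ 0.002  0.    -1.   ] j [ 0.28  0.27 -0.38  0.   -0.92  1.46] t 9.35
```

View pics/w56.png

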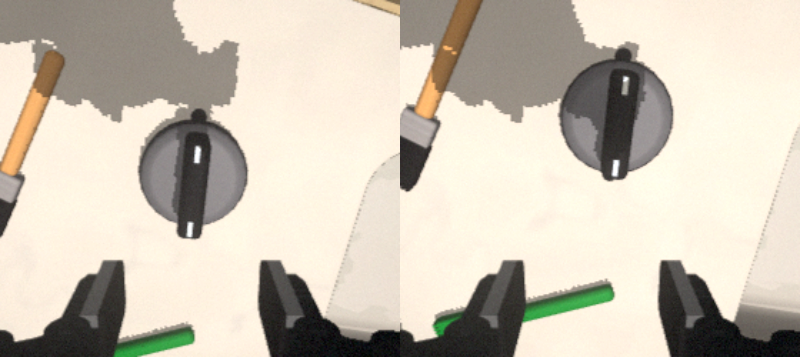

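Both views show the lid with its bar, a white stripe at each end of the bar's top, left view (197,154) and (190,229), and a lug at the top (198,117). I'll triangulate the stripes and check them against the disc.

```bash
python3 - <<'E'
from h import *
D=[np.load(f) for f in('w5.npz','w6.npz')]
cal=[dict(camera_matrix=d['K'],cam_to_world=d['T']) for d in D]
S=[];
for d,c in zip(D,cal):
    w=d['w'];g=cv2.cvtColor(w,cv2.COLOR_RGB2HSV)
    blob=((g[...,2]<110)&(g[...,1]<60)).astype(np.uint8);blob[235:]=0;blob[:,:200]=0;blob[:,310:]=0
    dark=(g[...,2]<60).astype(np.uint8);dark[235:]=0;dark[:,:200]=0;dark[:,310:]=0
    k,l,st,ce=cv2.connectedComponentsWithStats(dark);big=1+np.argmax(st[1:,4])
    x,y,ww,hh=st[big][:4];print('bar box',st[big])
    sub=np.zeros(g.shape[:2],np.uint8)
    bx,by,bw,bh=(205,60+75,95,100) if d is D[0] else (220,60+35,80,100)
    # stripes: bright pixels near dark bar
    hull=np.zeros_like(sub);ys,xs=np.where(l==big)
    cv2.fillConvexPoly(hull,cv2.convexHull(np.c_[xs,ys].astype(np.int32)),1)
    near=cv2.morphologyEx((l==big).astype(np.uint8),cv2.MORPH_CLOSE,np.ones((9,9)))
    m=((g[...,2]>150)&(near>0)&(hull>0)).astype(np.uint8)
    k,l2,st2,ce2=cv2.connectedComponentsWithStats(m)
    s=sorted([(int(st2[i,4]),ce2[i],st2[i]) for i in range(1,k)],key=lambda t:-t[0])[:3]
    for t in s:print(t[0],np.round(t[1],1),t[2])
    S.append(sorted([t[1] for t in s[:2]],key=lambda p:p[1]))
P=[]
for i in(0,1):
    p,e=tri(cal[0],S[0][i],cal[1],S[1][i]);print(np.round(p,1),round(e,2))
for k in(0,1):
    A,B=[plane(cal[k],*S[k][i],50) for i in(0,1)];v=A-B
    print('centre',(A+B)/2,'len',np.linalg.norm(v),'yaw',np.degrees(np.arctan2(v[1],v[0])))
np.save('S.npy',S)
for k in(0,1):
  print([np.round(proj(cal[k],[552,-27,z]),1) for z in(0,20,50)])
E
```

```text
bar box [ 219  136   68   91 1577]
35 [257.5 168.2] [256 163   4  11  35]
28 [252.3 220.4] [251 216   4  10  28]
bar box [ 232   94   62   92 1977]
35 [270.4 176.9] [269 172   4  11  35]
9 [277.7 115. ] [276 114   4   3   9]
[582.6 -22.8  70.4] 0.99
[531.6 -27.8  53.5] 0.12
centre [554.04161811 -26.21681067  50.        ] len 47.8631635459014 yaw 4.495782840848758
centre [556.36426603 -26.06945877  50.        ] len 51.25967262751837 yaw 4.531046398128109
[array([255.1, 182. ]), array([255.2, 187.5]), array([255.3, 197.4])]
[array([270.7, 143.6]), array([271.9, 146.7]), array([274. , 152.3])]
```

```bash
python3 - <<'E'
from h import *
D=[np.load(f) for f in('w5.npz','w6.npz')]
cal=[dict(camera_matrix=d['K'],cam_to_world=d['T']) for d in D]
box=[[(252,158,11,22),(247,212,10,18)],[(273,110,9,20),(265,168,11,18)]]
S=[]
for d,bs in zip(D,box):
    g=d['w'].max(2).astype(float);r=[]
    for x,y,w,h in bs:
        m=(g[y:y+h,x:x+w]>150);k,l,st,ce=cv2.connectedComponentsWithStats(m.astype(np.uint8));i=1+np.argmax(st[1:,4]);r.append(ce[i]+[x,y]);print(st[i],np.round(r[-1],1))
    S.append(r)
for i in(0,1):
    p,e=tri(cal[0],S[0][i],cal[1],S[1][i]);print(np.round(p,1),round(e,2))
for k in(0,1):
    A,B=[plane(cal[k],*S[k][i],50) for i in(0,1)];v=A-B
    print('centre',(A+B)/2,'len',np.linalg.norm(v),'yaw',np.degrees(np.arctan2(v[1],v[0])))
# lug tip + disc: silhouette of the disc's right edge -> widest
for d,c in zip(D,cal):
    g=cv2.cvtColor(d['w'],cv2.COLOR_RGB2HSV);m=((g[...,2]<125)&(g[...,1]<45)).astype(np.uint8);m[232:]=0;m[:,:200]=0;m[:,305:]=0
    row=[(y,np.where(m[y])[0].max()) for y in range(100,225,8) if m[y].any()];print(row)
E
```

```text
[ 4  5  4 11 35] [257.5 168.2]
[ 4  4  4 10 28] [252.3 220.4]
[3 4 4 3 9] [277.7 115. ]
[ 4  4  4 11 35] [270.4 176.9]
[582.6 -22.8  70.4] 0.99
[531.6 -27.8  53.5] 0.12
centre [554.04161811 -26.21681067  50.        ] len 47.8631635459014 yaw 4.495782840848758
centre [556.36426603 -26.06945877  50.        ] len 51.25967262751837 yaw 4.531046398128109
[(100, np.int64(286)), (108, np.int64(284)), (116, np.int64(285)), (124, np.int64(283)), (132, np.int64(280)), (140, np.int64(266)), (148, np.int64(276)), (156, np.int64(283)), (164, np.int64(288)), (172, np.int64(291)), (180, np.int64(292)), (188, np.int64(292)), (196, np.int64(289)), (204, np.int64(284)), (212, np.int64(275)), (220, np.int64(261))]
[(100, np.int64(284)), (108, np.int64(294)), (116, np.int64(302)), (124, np.int64(304)), (132, np.int64(304)), (140, np.int64(304)), (148, np.int64(304)), (156, np.int64(304)), (164, np.int64(302)), (172, np.int64(295)), (180, np.int64(279))]
```

```bash
python3 - <<'E'
from h import *
D=[np.load(f) for f in('w5.npz','w6.npz')]
cal=[dict(camera_matrix=d['K'],cam_to_world=d['T']) for d in D]
print(D[1]['w'].max(2)[108:130,272:284])
def ctr(g,b,t):
    x,y,w,h=b;k,l,st,ce=cv2.connectedComponentsWithStats((g[y:y+h,x:x+w]>t).astype(np.uint8));i=1+np.argmax(st[1:,4]);return ce[i]+[x,y]
g0,g1=[d['w'].max(2) for d in D]
S=[[ctr(g0,(252,158,11,22),150),ctr(g0,(247,212,10,18),150)],[ctr(g1,(275,112,6,18),70),ctr(g1,(265,168,11,18),150)]]
print(S)
for i in(0,1):
    p,e=tri(cal[0],S[0][i],cal[1],S[1][i]);print(np.round(p,1),round(e,2))
for k in(0,1):
    A,B=[plane(cal[k],*S[k][i],50) for i in(0,1)];v=A-B
    print('centre',(A+B)/2,'len',np.linalg.norm(v),'yaw',np.degrees(np.arctan2(v[1],v[0])))
E
```

```text
[[ 39  42  40  45  44  50  53  49  61  65  61  58]
 [ 33  37  33  36  34  32  35  34  35  43  49  60]
 [ 34  36  34  32  40  30  34  38  33  36  36  39]
 [ 32  34  36  34  36  36  36  36  33  38  31  31]
 [ 35  35  29  36  38  36  34  43  38  35  35  34]
 [ 36  40  32  39  86 107  86  57  39  33  36  34]
 [ 36  34  41  39 122 178 192 152  79  36  37  35]
 [ 31  41  40  39 126 187 202 158  84  36  36  38]
 [ 32  34  32  36 162 201 164 119  74  35  36  40]
 [ 32  29  35  38 112 136 130 109  63  40  33  38]
 [ 33  35  32  45 101 124 124 105  59  37  37  38]
 [ 38  39  36  46 103 126 123 100  59  36  35  36]
 [ 34  33  29  59 105 125 127  88  46  35  39  37]
 [ 32  33  29  69 111 125 127  92  42  35  40  36]
 [ 27  34  29  77 115 124 122  86  32  38  35  38]
 [ 32  29  33  79 114 122 123  86  37  39  37  33]
 [ 33  28  26  96 123 125 113  72  35  33  37  35]
 [ 34  33  36 101 120 126 110  71  40  36  31  32]
 [ 30  32  26  54  68  75  80  53  35  34  37  34]
 [ 32  33  30  35  36  44  38  35  35  31  31  28]
 [ 36  33  36  29  26  35  40  37  34  36  40  35]
 [ 27  31  33  34  32  30  36  33  32  35  37  33]]
[[array([257.54285714, 168.22857143]), array([252.28571429, 220.42857143])], [array([277.43333333, 119.43333333]), array([270.37142857, 176.91428571])]]
[578.7 -24.2  53.6] 0.08
[531.6 -27.8  53.5] 0.12
centre [554.04161811 -26.21681067  50.        ] len 47.8631635459014 yaw 4.495782840848758
centre [554.66229674 -26.32019635  50.        ] len 47.82731413201829 yaw 4.254314767502151
```

```bash
cat >> h.py <<'E'
def avg(target,yaw=None,n=6):
    Ps=[]
    for _ in range(n): s=read_state();Ps.append(s['position']);get_image('top')
    p=np.mean(Ps,0);r=R.from_quat(s['ee_rot']);x=r.apply([1,0,0]);y=np.degrees(np.arctan2(x[1],x[0]))
    print('pos',np.round(p,2),'sd',np.round(np.std(Ps,0),2),'yaw',round(y,2),'shift mm',np.round(r.inv().apply(np.array(target)-p),2),'t',s['clock'],'F',np.round(s['contact_force'],1),'M',np.round(s['wrist_torque'],2),'w',round(s['gripper_width'],1))
    if yaw is not None:
        e=(yaw-y+90)%180-90;yr=np.radians(yaw if abs(yaw-y)<90 else yaw+180);d=np.array(target)-p
        print('roll',round(-np.radians(e),4),'shift after roll',np.round([np.cos(yr)*d[0]+np.sin(yr)*d[1],np.sin(yr)*d[0]-np.cos(yr)*d[1],-d[2]],2))
E
python3 -c "
from h import *
avg([554.3,-26.2,25],4.4)"
```

```text
pos [510.98 -18.44 151.49] sd [0.23 0.06 0.27] yaw 10.1 shift mm [ 41.29  15.23 126.49] t 9.6 F [-0.7 -0.5  0.3] M [-0.01 -0.03 -0.  ] w 49.8
roll 0.0995 shift after roll [ 42.6   11.06 126.49]
```

arm_command --steps '[0, 0, 0, 0.0995, 0.0426, 0.0111, 0, 0, 0, 0, 0.04, 0, 0, 0, 0.04, 0, 0, 0, 0.03, 0, 0, 0, 0.012, 0, 0, 0, 0, 0, 0, 0, 0, 0]'

```text
clock: 10.65
position: [554.7, -26.1, 30.6]
ee_rot: [0.999, 0.039, 0.001, -0.0]
contact_force: [-0.6, -0.3, -1.0]
gripper_width: 50.1
grasp_force: 0.0
```

```bash
python3 - <<'E'
from h import *
avg([554.3,-26.2,25],4.4)
w=get_image('wrist');save('w7',np.clip(w*1.4,0,255).astype(np.uint8))
E
```

```text
pos [554.36 -26.09  30.52] sd [0.25 0.04 0.19] yaw 4.43 shift mm [-0.08  0.11  5.52] t 10.9 F [ 0.3  0.5 -0.9] M [-0.01  0.   -0.02] w 50.1
roll 0.0005 shift after roll [-0.07  0.11  5.52]
```

View pics/w7.png

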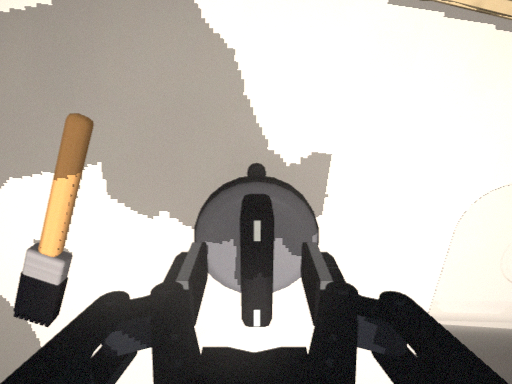

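The bar stands upright in the picture at x≈257, between the pads at 205 and 305, and lies along the tool's x axis. I'll lower the last 5.5 mm and grip.

arm_command --steps '[0, 0, 0.0055, 0, 0, 0, 0, 0]'

```text
clock: 11.25
position: [553.0, -26.4, 23.2]
ee_rot: [0.999, 0.039, -0.001, 0.0]
contact_force: [0.3, 0.4, 0.4]
gripper_width: 49.9
grasp_force: 0.0
```

arm_command --steps '[0, 0, 0, 0, 0, 0, 0, 0, 0, 0, 0, 0, 0, 0, 0, 0, 0, 0, 0, 0]' --grip 0

```text
clock: 11.88
position: [553.7, -26.2, 24.0]
ee_rot: [0.999, 0.039, 0.0, -0.0]
contact_force: [0.0, 0.1, 1.2]
gripper_width: 14.9
grasp_force: 59.9
```

```bash
python3 -c "
from h import *
avg([554.3,-26.2,25],4.4)"
```

```text
pos [553.74 -26.2   23.99] sd [0.01 0.02 0.  ] yaw 4.43 shift mm [ 0.56  0.04 -1.01] t 12.125 F [-0.2 -0.4  1.1] M [ 0.06 -0.02 -0.01] w 15.2
roll 0.0006 shift after roll [ 0.56  0.04 -1.01]
```

arm_command --steps '[0, 0, -0.03, 0, 0, 0, -0.045, 0, 0, 0, -0.045, 0, 0, 0, -0.04, 0, 0.0015, -0.0424, 0, 0, 0.0015, -0.0424, 0, 0, 0.0015, -0.0424, 0, 0, 0.0015, -0.0424, 0, 0, 0.0015, -0.0424, 0, 0, 0.0015, -0.0424, 0, 0, 0, 0, 0, 0.12, 0, 0, 0, 0.12, 0, 0, 0, 0.12, 0, 0, 0, 0, 0, 0, 0, 0]'

```text
clock: 14.05
position: [542.5, 227.8, 183.3]
ee_rot: [0.99, -0.14, -0.001, 0.0]
contact_force: [0.1, -0.4, -1.6]
gripper_width: 15.0
grasp_force: 59.5
```

```bash
python3 - <<'E'
from h import *
avg([543.2,228,128],-16.3)
c=get_calibration('wrist');w=get_image('wrist');save('w8',np.clip(w*1.4,0,255).astype(np.uint8))
u=np.array([np.cos(np.radians(-16.3)),np.sin(np.radians(-16.3)),0]);print(proj(c,np.array([543.7,227.9,112])+45*u),proj(c,np.array([543.7,227.9,112])+53*u))
E
```

```text
pos [542.73 227.93 183.57] sd [0.11 0.06 0.17] yaw -16.18 shift mm [ 0.44 -0.2  55.57] t 14.3 F [-0.9  1.1 -2. ] M [-0.01  0.04 -0.03] w 15.2
roll 0.002 shift after roll [ 0.43 -0.2  55.57]
[255.78145539 149.02718172] [255.81729743 137.87801943]
```

View pics/w8.png

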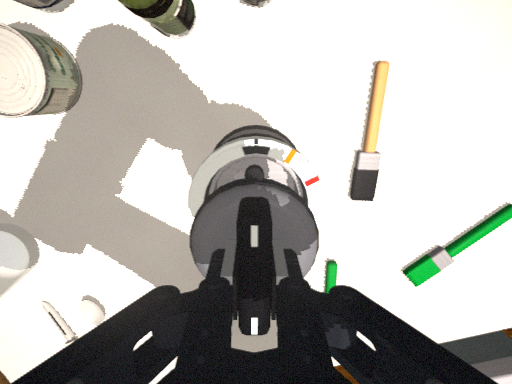

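The lid hangs square over the mouth, with its lug at (254,173) and the slot at (256,148). The bar, lug and fingers all sit on column 254, while the slot and tick sit near 256, so the grinder is about 1.2 mm toward tool +y. The bar's 257 reading just before the grasp showed the same lateral camera bias. I'll correct for it and descend.

arm_command --steps '[0.0004, 0.0012, 0.02, 0, 0, 0, 0.015, 0, 0, 0, 0.008, 0, 0, 0, 0.002, 0, 0, 0, 0.002, 0, 0, 0, 0.002, 0, 0, 0, 0.002, 0, 0, 0, 0, 0]'

```text
clock: 15.4
position: [542.9, 226.8, 132.8]
ee_rot: [0.99, -0.141, -0.0, 0.0]
contact_force: [-0.1, -0.8, -1.0]
gripper_width: 15.2
grasp_force: 59.5
```

```bash
python3 -c "
from h import *
avg([543.2,228,120],-16.3,3)"
```

```text
pos [542.93 226.82 132.86] sd [0.05 0.02 0.05] yaw -16.2 shift mm [-0.07 -1.21 12.86] t 15.5 F [ 0.3 -0.4 -0.8] M [-0.01  0.01 -0.01] w 15.0
roll 0.0017 shift after roll [-0.07 -1.21 12.86]
```

Already 3 mm inside the mouth with no contact. Continuing down.

arm_command --steps '[0, 0, 0.0025, 0, 0, 0, 0.0025, 0, 0, 0, 0.0025, 0, 0, 0, 0.0025, 0, 0, 0, 0.0015, 0, 0, 0, 0, 0]'

```text
clock: 16.3
position: [542.9, 226.7, 121.2]
ee_rot: [0.99, -0.141, -0.0, 0.0]
contact_force: [-0.1, -0.5, -1.5]
gripper_width: 15.1
grasp_force: 59.5
```

```bash
python3 -c "
from h import *
avg([543.2,228,120],-16.3,3)"
```

```text
pos [542.93 226.8  121.28] sd [0.06 0.05 0.1 ] yaw -16.2 shift mm [-0.08 -1.22  1.28] t 16.4 F [ 0.4  0.  -2.1] M [ 0.02 -0.    0.02] w 15.2
roll 0.0018 shift after roll [-0.08 -1.22  1.28]
```

arm_command --steps '[0, 0, 0.001, 0, 0, 0, 0.001, 0, 0, 0, 0, 0]'

```text
clock: 16.82
position: [543.0, 226.8, 120.0]
ee_rot: [0.99, -0.141, 0.0, -0.0]
contact_force: [-1.0, -0.7, 4.1]
gripper_width: 14.7
grasp_force: 60.1
```

```bash
python3 -c "
from h import *
avg([543.2,228,120],-16.3,3)"
```

```text
pos [543.02 226.85 119.97] sd [0.01 0.01 0.01] yaw -16.19 shift mm [-0.14 -1.15 -0.03] t 16.925 F [-1.9 -0.2  4.9] M [-0.13  0.6  -0.01] w 14.7
roll 0.0019 shift after roll [-0.15 -1.15 -0.03]
```

The lid rests on the floor at TCP z 120.0, as expected, with about 5 N. Next I turn it clockwise.

arm_command --steps '[0, 0, 0, 0.08, 0, 0, 0, 0.08, 0, 0, 0, 0.08, 0, 0, 0, 0.08, 0, 0, 0, 0.08, 0, 0, 0, 0.08, 0, 0, 0, 0.04, 0, 0, 0, 0, 0, 0, 0, 0]'

```text
clock: 18.1
position: [543.4, 226.7, 119.9]
ee_rot: [0.921, -0.39, 0.001, -0.0]
contact_force: [0.1, -2.2, 5.6]
gripper_width: 15.0
grasp_force: 60.4
```

```bash
python3 - <<'E'
from h import *
avg([543,226.8,120],-48.3,3)
c=get_calibration('wrist');w=get_image('wrist');np.savez('w9.npz',w=w,K=c['camera_matrix'],T=c['cam_to_world'])
save('w9',cv2.resize(np.clip(w*1.4,0,255).astype(np.uint8)[60:384,90:422],(600,585)))
E
```

```text
pos [543.44 226.68 119.93] sd [0. 0. 0.] yaw -45.94 shift mm [-0.4   0.23 -0.07] t 18.2 F [-1.3 -1.8  5.4] M [-0.59  0.2   0.13] w 14.6
roll 0.0412 shift after roll [-0.39  0.25 -0.07]
```

View pics/w9.png

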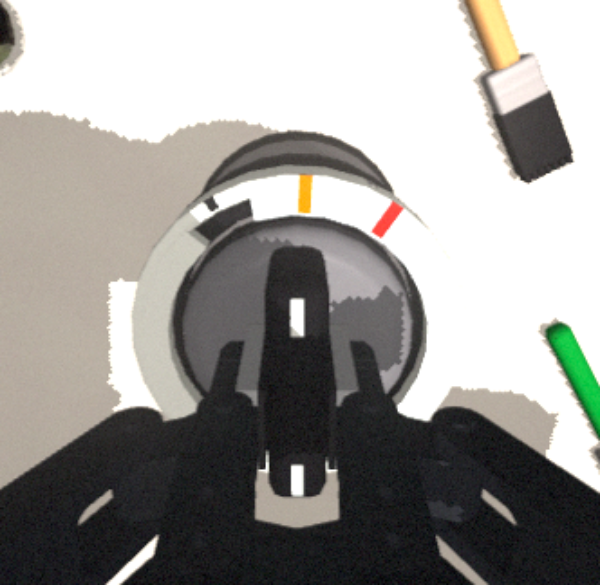

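The lid is down in the collar. The bar is at column 297 and the orange bar at (305,193), with the red still far off at (388,219), so it needs about 2.5° more.

arm_command --steps '[0, 0, 0, 0.025, 0, 0, 0, 0.02, 0, 0, 0, 0, 0, 0, 0, 0]'

```text
clock: 18.8
position: [543.4, 226.7, 119.9]
ee_rot: [0.912, -0.411, 0.001, -0.0]
contact_force: [-1.0, -2.4, 5.5]
gripper_width: 15.0
grasp_force: 60.4
```

```bash
python3 - <<'E'
from h import *
avg([543,226.8,120],-48.3,3)
c=get_calibration('wrist');w=get_image('wrist')
g=cv2.cvtColor(w,cv2.COLOR_RGB2HSV);m=((g[...,0]>8)&(g[...,0]<25)&(g[...,1]>150)&(g[...,2]>90)).astype(np.uint8);m[:,:230]=0;m[:,290:]=0;m[240:]=0
k,l,st,ce=cv2.connectedComponentsWithStats(m);i=1+np.argmax(st[1:,4]);print('orange',ce[i],st[i])
P=plane(c,*ce[i],112)
b=w.max(2).copy();s=(b>90).astype(np.uint8);s[:,:248]=0;s[:,262:]=0
k,l,st,ce=cv2.connectedComponentsWithStats(s)
print([(np.round(ce[j],1),st[j,4]) for j in range(1,k) if 10<st[j,4]<300 and ce[j][1]>200])
v=P[:2]-[543.7,227.9];print('orange ang (measured centre)',np.degrees(np.arctan2(v[1],v[0])),np.hypot(*v))
E
```

```text
pos [543.37 226.68 119.95] sd [0.01 0.01 0.01] yaw -48.49 shift mm [-0.34  0.2  -0.05] t 18.9 F [-1.6 -1.9  5.1] M [-0.56  0.21  0.23] w 15.0
roll -0.0034 shift after roll [-0.34  0.2  -0.05]
orange [254.02054795 166.93150685] [251 157   7  21 146]
[(array([254. , 235.2]), np.int32(185))]
orange ang (measured centre) -48.039702057031285 46.895466251355806
```

The bar and the orange mark are both on column 254.0, tool yaw is −48.5°, and the measured spring moment is about 0.2 Nm. Handing in.

```bash
python3 -c "
from bench import *
print(job_done())"
```

```text
the job is handed in; nothing more can be done
None
```

The brush is on the worktop clear of the grinder, and the lid is fully down and turned to the orange marks, still gripped and held there. I handed the job in at about 19 s; no verdict was returned.

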